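# Tare the bench balance through its recessed key

## Task

Tare the laboratory balance with the white dish on its pan: push the sliding glass lid of the weighing chamber fully shut, then reach a fingertip into the well of the green tare key and press that key all the way down for a moment, and let it come back up. Only push and press, with the fingers: do not grip the lid's blue bar, do not press the red standby key, and leave the dish and everything else on the bench where it stands.

Things in the scene. Friction and masses are not known exactly. Their poses are not given: they have to be found in the camera images.
- balance: Off-white balance fixed to the bench: x (to its back) -140 to 165 mm, y (to its left) -105 to 105 mm. Origin on the bench. Front part, x < 0: a console 43 mm high with two wells at x = -91, y = +50 and -50 mm; which one holds the green key varies. Behind: a glass chamber (x 8 to 156, y -85 to 85, 150 mm high) under the sliding lid, with the dish on a steel pan inside.
- lid (a joint): How far the lid stands open, in m: 0 fully shut (end stop), 0.10 fully open. The lid is a 154 x 176 mm glass plate, its upper face 158 mm above the bench, which slides level on rails towards the balance's +y to open and towards -y to shut. It stays where it is left; about 1.5 N moves it.
- lid_bar (a point): Middle of the top edge of the blue push bar on the lid: upright, 80 mm long along the balance's x, 14 mm thick along y, standing 30 mm above the lid's upper face (this point is 188 mm above the bench). It moves with the lid; with the lid shut it is at x = 82, y = 0 mm of the balance. Axes as the balance's.
- tare_mouth (a point): Centre of the mouth of the tare key's well, level with the console top, 43 mm above the bench. A grey-walled upright rectangular hole, 34 mm along x and 54 mm along y (axes as the balance's). At its bottom lies the flat green tare key, 28 x 48 mm, its top 15 mm below the mouth when up.
- tare_key (a joint): How far the green tare key is pressed, in m: 0 up, 0.006 fully down (then 21 mm below the mouth). It moves straight down against a spring: about 1.6 N to start, about 4 N to be fully down, and springs back when let go.
- standby_mouth (a point): Centre of the mouth of the standby key's well: the same shape and size as the tare key's, but with a red key at its bottom. Not to be pressed.
- standby_key (a joint): How far the red standby key is pressed, in m: 0 up, 0.006 fully down. The same spring.
- dish: White porcelain dish, 68 mm across and 26 mm high, on the pan in the chamber, loose. Origin at the centre of its underside. To be left alone.
- flask_a: Small white plastic volumetric flask, 48 mm across, 98 mm high, standing to the left of the balance, loose. Origin at the centre of its underside. Leave alone.
- flask_b: Small white plastic volumetric flask, 48 mm across, 98 mm high, standing to the right of the balance, loose. Origin at the centre of its underside. Leave alone.
- stopper: Cream stopper, 38 mm across, 34 mm high, loose, to the right of the console. Origin at the centre of its underside. Leave alone.
- beaker: Open glass beaker, 70 mm across, 85 mm high, loose, to the right of the chamber. Origin at the centre of its underside. Leave alone.
- conical: Glass conical flask, 76 mm across, 118 mm high, loose, to the left of the chamber. Origin at the centre of its underside. Leave alone.
There are look-alikes about, which are no part of the job. Leave any purple look-alike of the part that bears tare_mouth alone.

How it is judged:
By the outcome, as a careful person would: the job done as asked, in the order asked, and still so for the second after the job is handed in, with the robot touching nothing.
It also fails if it takes over 40 s, if anything falls off the work surface, if the arm or the gripper's body presses on something with over 40 N, if the wrist force passes 120 N, or if a joint passes its speed limit or range.

## Robot

A 6-joint arm with a two-finger parallel gripper is mounted at the origin on the work surface. World frame = base frame: x ahead of the robot, y to its left, z up, the work surface at z = 0. Lengths are in m, angles in rad, forces in N, time in s.
With the tool pointing down it reaches from about 0.35 to 0.875 m from the base axis. Payload 4.2 kg.
Tool frame: the origin (TCP) lies midway between the tips of the shut fingers; the grasp point (between the pads) lies env.grasp_offset behind it (env.grasp_offset is the distance from the TCP to the grasp point, in m); z points along the fingers, x is the direction in which the jaws open and shut, and the axes are right-handed (so a half turn about z gives the same grasp; the last joint's range is limited). The gripper opens to 87 mm and grips with 3 to 60 N. Pads are 19 mm wide; open, the fingers measure 117 mm over their backs; the gripper's body (75 mm by 190 mm) begins 51 mm behind the grasp point.
Start: joints at [-1.021, 0.385, 0.008, 0, -1.194, -0.259], TCP at [0.179, -0.599, 0.223] pointing down, gripper open.
Joint ranges: [-3.14, 3.14], [-1.21, 2.06], [-1.07, 1.41], [-3.16, 2.05], [-2.99, -0.16], [-3.1, 3.1]. Speed limits (rad/s): [2.79, 2.79, 3.14, 3.14, 3.14, 3.14].

## Interface

Orientations are given as a unit quaternion [w, x, y, z].
In Python, from rig import env gives the robot as it stands.
- The arm moves only by the tool jog_arm, never from a script. Its argument "deltas" is a list of rows, each a list of 4 numbers: the shift along the tool's x, y, z in mm, then the turn about the tool's z in degrees. A call has 1 to 20 rows; each row is the pose to reach, as a shift and turn from the pose measured when the call began, along the tool's axes at that moment; what a row does not reach only later rows make up. A row lasts 1/8 s, in which the tool goes at most 62.5 mm and 10.7 degrees, less where a joint would pass 70% of its speed; a pose out of reach is approached as far as the arm can. A call with a gripper value outside its range is refused whole. "fingers" is the opening, from 0 (shut) to 1 (fully open), set as the call begins (left out, the last holds). The fingers move at their own pace and stop on an object; "newtons" is the grip in N (left out, the last holds). Time passes only in rows, so rows that repeat a pose let the fingers close. It gives the time, the measured TCP pose, the force and the opening at its end, in the units of the state.
- env.get_obs(): the state, without advancing time (a new reading comes with each control period).
- env.grab_frame(name): name is "side" or "top" or "wrist"; returns (picture, depth): 420x560x3 uint8, red, green, blue; 420x560 float32, m along the optical axis (not along the pixel's ray), 0 where there is no reading.
- env.camera_model(name): a dict with "K" (3x3 intrinsics, pixels), "origin" and "orientation" of the camera in the world; the wrist camera has in their place "hand_eye" (4x4, takes a point from camera to tool coordinates, whose origin is the TCP and whose axes are the tool frame's). Camera axes: x right, y down, z forward; pixel columns grow to the right and rows downward; lengths in m; the calibration is good to about 2 mm. A picture is of the moment at which its call begins: read the wrist's pose just before it. camera_model takes no time and is no camera call.
- env.close_job(): hands the job in, once; it reports no verdict.
The state is a dict: "t": time; "joint_positions": joint angles; "joint_velocities": joint speeds; "joint_efforts": joint torques, N m; "ee_pos": TCP position; "orientation": TCP orientation; "contact_force": force on the tool from outside, world axes, zero at the start; "torque": the same for the moment, N m; "width": opening from 0.0 (shut) to 1.0 (fully open).
Only numpy, scipy, OpenCV 4.12 (cv2) and the standard library are available. Lean on these libraries where they do the work, as an engineer would, in place of code of your own. Each camera call takes 0.05 s, during which the arm holds its last target. There are 200 camera calls.

## Working session

There is one attempt and no reset: what is moved stays moved. The work goes in short steps, Python scripts to look and compute and a tool call to move; the robot and the scene stay as the last step left them, time stands still between calls to the robot, and variables do not carry over. Pictures are saved under pics/ and viewed, about 8 in all and at most 12, crops included, and the job is handed in when it is done.

Besides the shell and the picture viewer there is one more tool, called after "Call:" by a JSON object that holds its "name" and its "arguments". jog_arm: Moves the arm, as the interface text tells. Its arguments: {"type":"object","properties":{"deltas":{"type":"array"},"fingers":{"type":"number"},"newtons":{"type":"number"}},"required":["deltas"]}

```bash
mkdir -p pics; cat > h.py <<'E'
import numpy as np, cv2
from scipy.spatial.transform import Rotation as R
from rig import env
def q2R(q): return R.from_quat([q[1],q[2],q[3],q[0]]).as_matrix()
def grab(name):
    o=env.get_obs(); m=env.camera_model(name); im,d=env.grab_frame(name)
    if name=="wrist":
        T=np.eye(4);T[:3,:3]=q2R(o["orientation"]);T[:3,3]=o["ee_pos"];T=T@np.array(m["hand_eye"])
    else:
        T=np.eye(4);T[:3,:3]=q2R(m["orientation"]);T[:3,3]=m["origin"]
    K=np.array(m["K"]); v,u=np.mgrid[:im.shape[0],:im.shape[1]]
    P=np.stack([(u-K[0,2])/K[0,0]*d,(v-K[1,2])/K[1,1]*d,d],-1)@T[:3,:3].T+T[:3,3]
    return im,d,P,K,T
def save(im,n): cv2.imwrite(f"pics/{n}.png",im[...,::-1])
E
python3 - <<'E'
from h import *
for n in("top","side"):
    im,d,P,K,T=grab(n); save(im,n+"0"); np.savez(n+"0",im=im,d=d,P=P,K=K,T=T); print(n,T.round(3).tolist(),K[0,0])
o=env.get_obs();print(o,env.grasp_offset)
E
```

```text
top [[-0.066, -0.976, 0.209, 0.341], [-0.998, 0.065, -0.011, 0.017], [-0.003, -0.209, -0.978, 1.096], [0.0, 0.0, 0.0, 1.0]] 455.42698066359077
side [[0.998, -0.048, 0.042, 0.474], [-0.062, -0.548, 0.834, -0.797], [-0.017, -0.835, -0.55, 0.681], [0.0, 0.0, 0.0, 1.0]] 456.44885176515396
{'t': 0.1, 'joint_positions': array([-1.02141255e+00,  3.85490976e-01,  6.78230376e-03, -4.24733952e-04,
       -1.19399625e+00, -2.58591076e-01]), 'joint_velocities': array([ 0.0003119 , -0.00320384,  0.00441547,  0.00073481, -0.00021775,
        0.00029222]), 'joint_efforts': array([ 1.36243225e-04, -3.91688740e+01,  1.87934893e+01,  4.23186332e+00,
        1.34960367e-02, -7.96550921e-05]), 'ee_pos': array([ 0.17905414, -0.5982526 ,  0.22157143]), 'orientation': array([-8.12246681e-04,  5.97259435e-01,  8.02047516e-01,  5.38428039e-04]), 'contact_force': array([ 0.06251463, -0.48290378, -0.47403651]), 'torque': array([-0.03884147,  0.02116159, -0.00021665]), 'width': 1.0017140166310086} 0.0187
```

View pics/top0.png

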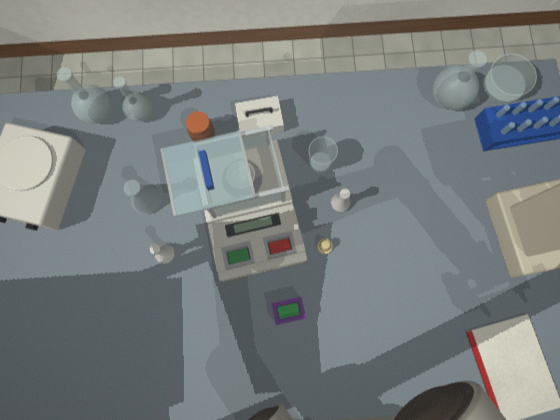

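View pics/side0.png

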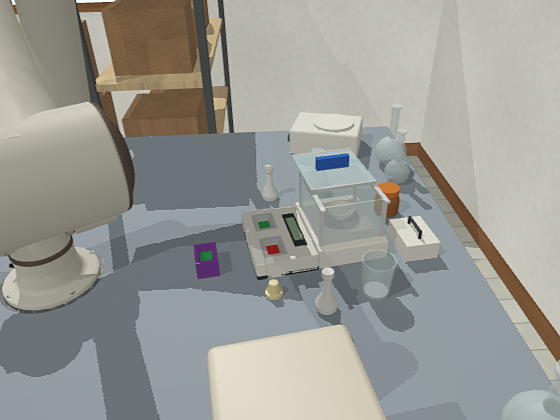

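The top view shows the lid open, with its blue bar from (201,152) to (210,188). The green key is at (238,256), the red key at (279,246), and the purple decoy at (288,311). Next I'll turn these into positions.

```bash
cat > m.py <<'E'
from h import *
z=np.load("top0.npz");im,d,P,K,T=[z[k] for k in("im","d","P","K","T")]
hsv=cv2.cvtColor(im,cv2.COLOR_RGB2HSV)
def blob(lo,hi,box):
    m=cv2.inRange(hsv,lo,hi)>0; b=np.zeros_like(m);x0,y0,x1,y1=box;b[y0:y1,x0:x1]=1;return m&b&(d>0)
def ray(u,v,h):
    r=T[:3,:3]@[(u-K[0,2])/K[0,0],(v-K[1,2])/K[1,1],1]; return T[:3,3]+r*(h-T[2,3])/r[2]
for n,lo,hi,box,h in[("green",(40,90,40),(85,255,255),(215,235,262,275),.028),("red",(0,130,60),(8,255,255),(262,230,300,262),.028),("bar",(108,140,60),(125,255,255),(185,140,225,200),.188)]:
    m=blob(lo,hi,box);v,u=np.nonzero(m);r=cv2.minAreaRect(np.c_[u,v].astype(np.float32))
    print(n,m.sum(),"depth med",np.median(P[m],0).round(4),"zq",np.percentile(P[m][:,2],[5,50,95]).round(3),"rect",r,"ray",ray(*r[0],h).round(4))
    print("  corners",[ray(*c,h)[:2].round(3).tolist() for c in cv2.boxPoints(r)])
    if n=="bar":
        t=m&(P[...,2]>.182);q=P[t][:,:2];print("  top",t.sum(),cv2.minAreaRect(q.astype(np.float32)*1000))
# console top plane
m=(P[...,2]>.036)&(P[...,2]<.05);b=np.zeros_like(m);b[200:285,200:312]=1;m&=b;m=cv2.morphologyEx(m.astype(np.uint8),cv2.MORPH_OPEN,np.ones((3,3)))>0
print("console",m.sum(),cv2.minAreaRect((P[m][:,:2]*1000).astype(np.float32)),np.median(P[m][:,2]))
for (u,v) in [(345,195),(325,150),(325,240),(158,250),(145,195)]: print((u,v),P[v-12:v+12,u-12:u+12].reshape(-1,3)[np.argmax(P[v-12:v+12,u-12:u+12,2])].round(3))
E
python3 m.py
```

```text
green 224 depth med [0.4783 0.1133 0.0276] zq [0.024 0.028 0.031] rect ((238.14425659179688, 255.61309814453125), (11.22292709350586, 20.269981384277344), 76.75948333740234) ray [0.4782 0.1131 0.028 ]
  corners [[0.487, 0.139], [0.495, 0.092], [0.469, 0.087], [0.461, 0.134]]
red 210 depth med [0.4953 0.0152 0.0279] zq [0.025 0.028 0.031] rect ((279.29412841796875, 245.676513671875), (10.6715669631958, 19.645383834838867), 75.96376037597656) ray [0.4953 0.0149 0.028 ]
  corners [[0.504, 0.04], [0.512, -0.006], [0.487, -0.01], [0.479, 0.035]]
bar 225 depth med [0.6431 0.1586 0.1877] zq [0.185 0.188 0.19 ] rect ((205.51219177246094, 169.3902587890625), (37.854923248291016, 6.285872459411621), 77.90524291992188) ray [0.6424 0.1582 0.188 ]
  corners [[0.683, 0.172], [0.685, 0.159], [0.603, 0.145], [0.601, 0.158]]
  top 223 ((644.6168212890625, 158.76788330078125), (80.51897430419922, 12.949631690979004), 10.081090927124023)
console 4752 ((510.8270568847656, 68.34398651123047), (148.792724609375, 210.2379608154297), 9.820005416870117) 0.043117934012912085
(345, 195) [0.341 0.017 1.096]
(325, 150) [0.341 0.017 1.096]
(325, 240) [0.341 0.017 1.096]
(158, 250) [0.341 0.017 1.096]
(145, 195) [0.341 0.017 1.096]
```

The balance yaw is about 9.9° and its origin is about (0.5765, 0.0795). The lid is about 66 mm open. I'm shutting the fingers and moving high to the +y side of the bar, with tool x along the balance's y.

Call:
{"name": "jog_arm", "arguments": {"deltas": [[13,13,-20,0],[32,34,-40,1],[65,67,-60,2],[97,101,-80,3],[135,141,-80,4],[174,181,-80,5],[213,221,-80,6],[252,262,-80,7],[290,302,-80,7],[329,342,-80,7],[368,382,-80,7],[406,423,-80,7],[445,463,-80,7],[484,503,-80,7],[522,543,-80,7],[561,584,-80,7],[593,617,-80,7],[619,644,-80,7],[639,664,-80,7],[645,671,-80,7]], "fingers": 0, "newtons": 20}}

```text
t: 2.6
ee_pos: [0.6369, 0.2137, 0.303]
orientation: [-0.001, 0.644, 0.765, 0.0]
contact_force: [0.7, -0.4, -0.0]
width: 0.007
```

```bash
cat > w.py <<'E'
import sys
from h import *
n=sys.argv[1]
im,d,P,K,T=grab("wrist"); save(im,n)
o=env.get_obs(); Rt=q2R(o["orientation"]); p=o["ee_pos"]
print(o["t"],p.round(4),"yaw x",np.degrees(np.arctan2(Rt[1,0],Rt[0,0])).round(2),"F",o["contact_force"].round(2),"w",round(o["width"],3))
hsv=cv2.cvtColor(im,cv2.COLOR_RGB2HSV)
for nm,lo,hi,zr in[("bar",(105,140,40),(125,255,255),(.183,.195)),("green",(40,90,30),(85,255,255),(.01,.034)),("red",(0,130,50),(8,255,255),(.01,.034))]:
    m=(cv2.inRange(hsv,lo,hi)>0)&(P[...,2]>zr[0])&(P[...,2]<zr[1])&(d>0)
    m=cv2.morphologyEx(m.astype(np.uint8),cv2.MORPH_OPEN,np.ones((3,3)))>0
    if m.sum()<50: print(nm,"none");continue
    r=cv2.minAreaRect((P[m][:,:2]*1000).astype(np.float32)); c=np.r_[np.array(r[0])/1000,np.median(P[m][:,2])]
    v,u=np.nonzero(m)
    print(nm,m.sum(),"world",c.round(4),"size",np.round(r[1],1),"ang",round(r[2],1),"tool delta mm",((c-p)@Rt*1000).round(1),"px",u.mean().round(),v.mean().round())
E
python3 w.py w1
```

```text
2.65 [0.6372 0.2137 0.3029] yaw x 99.75 F [ 1.77 -0.14 -0.99] w 0.004
bar 1797 world [0.6453 0.1588 0.1877] size [79.8 13.7] ang 10.1 tool delta mm [-55.7  -1.4 115.1] px 208.0 197.0
green 552 world [0.4863 0.1139 0.0276] size [12.  46.6] ang 10.1 tool delta mm [ -73.3 -165.6  275.1] px 210.0 6.0
red 498 world [0.5032 0.0142 0.0277] size [11.8 45.3] ang 10.1 tool delta mm [-174.4 -165.8  274.8] px 113.0 6.0
```

View pics/w1.png

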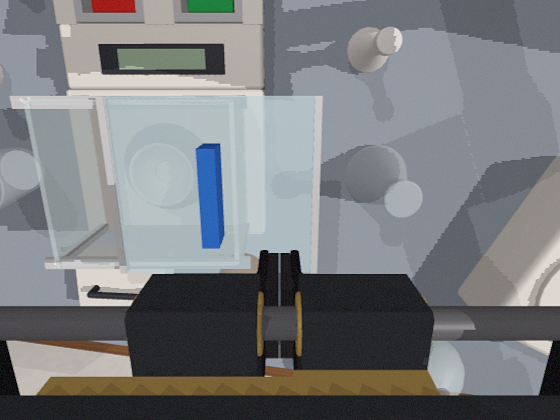

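The bar is at pixel (210,197), with the fingers on its +y side, about 34 mm clear and with nothing beneath them. I'm descending beside the bar, then pushing.

Call:
{"name": "jog_arm", "arguments": {"deltas": [[0,-1,15,0],[0,-1,40,0],[0,-1,65,0],[0,-1,90,0],[0,-1,110,0],[0,-1,123,0],[0,-1,129,0],[0,-1,131,0],[0,-1,131,0],[-10,-1,131,0],[-20,-1,131,0],[-28,-1,131,0],[-34,-1,131,0],[-40,-1,131,0],[-46,-1,131,0],[-52,-1,131,0],[-58,-1,131,0],[-64,-1,131,0],[-70,-1,131,0],[-76,-1,131,0]]}}

```text
t: 5.15
ee_pos: [0.6492, 0.1384, 0.1718]
orientation: [-0.001, 0.644, 0.765, 0.001]
contact_force: [-1.2, 1.8, 1.9]
width: 0.003
```

```bash
python3 w.py w2
```

```text
5.2 [0.6493 0.1377 0.1718] yaw x 99.72 F [-0.87  0.51 -0.14] w 0.002
bar 2525 world [0.6292 0.1179 0.1876] size [34.7 13.9] ang 10.2 tool delta mm [-16.1 -23.1 -15.8] px 241.0 234.0
green none
red none
```

The bar is moving with the finger and about 30 mm remain. I'm pushing on, creeping at the end.

Call:
{"name": "jog_arm", "arguments": {"deltas": [[-5,0,0,0],[-10,0,0,0],[-15,0,0,0],[-20,0,0,0],[-24,0,0,0],[-27,0,0,0],[-29,0,0,0],[-30,0,0,0],[-31,0,0,0],[-32,0,0,0],[-33,0,0,0],[-34,0,0,0],[-34,0,0,0],[-34,0,0,0]]}}

```text
t: 6.95
ee_pos: [0.6542, 0.1093, 0.1718]
orientation: [-0.003, 0.644, 0.765, 0.003]
contact_force: [-4.7, 15.1, 3.8]
width: 0.006
```

The force rose to 15 N after about 29 mm, which fits the end stop. I'm backing off, rising, and moving towards the console for a check.

Call:
{"name": "jog_arm", "arguments": {"deltas": [[6,0,0,0],[15,0,0,0],[22,0,-10,0],[22,0,-40,0],[22,0,-80,0],[22,-20,-110,0],[22,-50,-120,0],[22,-80,-120,0],[22,-105,-120,0],[22,-120,-120,0],[22,-125,-120,0],[22,-125,-120,0]]}}

```text
t: 8.45
ee_pos: [0.5277, 0.1087, 0.292]
orientation: [-0.003, 0.644, 0.765, 0.003]
contact_force: [1.1, 0.7, 0.3]
width: 0.006
```

```bash
python3 w.py w3; python3 - <<'E'
from h import *
im,d,P,K,T=grab("top");save(im,"top1")
E
```

```text
8.5 [0.5279 0.1088 0.2918] yaw x 99.82 F [ 1.34 -0.78 -0.46] w 0.007
bar none
green 1116 world [0.4781 0.112  0.0276] size [27.4 47.8] ang 9.7 tool delta mm [  9.5 -49.  264.2] px 288.0 120.0
red 1028 world [0.495  0.014  0.0277] size [27.3 47.1] ang 9.8 tool delta mm [-89.9 -49.  263.4] px 199.0 121.0
```

View pics/w3.png

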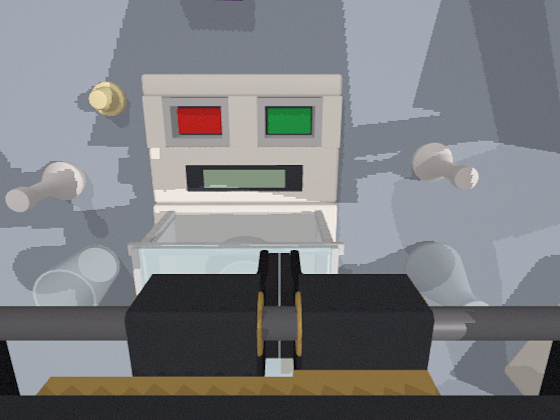

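The lid sits flush with the chamber sides, and the bar is where shut puts it (about (0.657, 0.093)). Green is at (288,120) and red at (199,121). I'm moving above the green well and stopping about 15 mm above the mouth.

Call:
{"name": "jog_arm", "arguments": {"deltas": [[2,-10,0,0],[4,-22,0,0],[7,-35,0,0],[9,-44,0,0],[9,-49,0,0],[9,-49,10,0],[9,-49,35,0],[9,-49,65,0],[9,-49,95,0],[9,-49,125,0],[9,-49,155,0],[9,-49,185,0],[9,-49,208,0],[9,-49,222,0],[9,-49,230,0],[9,-49,233,0],[9,-49,233,0]]}}

```text
t: 10.68
ee_pos: [0.4784, 0.1114, 0.059]
orientation: [-0.002, 0.644, 0.765, 0.004]
contact_force: [-0.4, -0.1, 0.9]
width: 0.004
```

```bash
python3 w.py w4; python3 - <<'E'
from h import *
im,d,P,K,T=grab("top");save(im[100:320,130:380],"top2")
im,d,P,K,T=grab("side");save(np.ascontiguousarray(cv2.resize(im[120:320,180:440],None,fx=2.5,fy=2.5)),"side2")
E
```

```text
10.725 [0.4785 0.1115 0.0592] yaw x 99.82 F [ 0.38 -0.51  0.03] w 0.003
bar none
green 2886 world [0.4792 0.1125 0.0277] size [25.4 48.1] ang 9.5 tool delta mm [ 0.6  0.7 31.5] px 282.0 242.0
red 3197 world [0.4962 0.0131 0.0278] size [25.7 45.2] ang 9.9 tool delta mm [-100.2    0.6   30.6] px 100.0 245.0
```

View pics/w4.png

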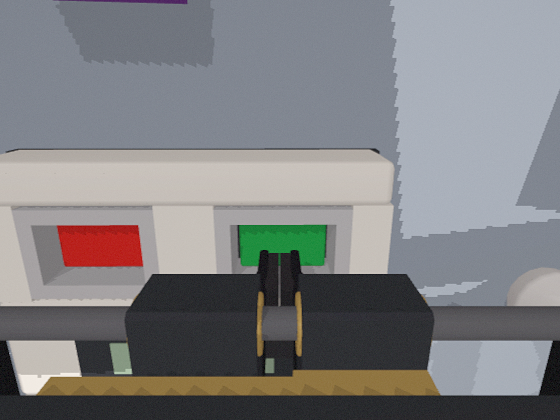

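View pics/side2.png

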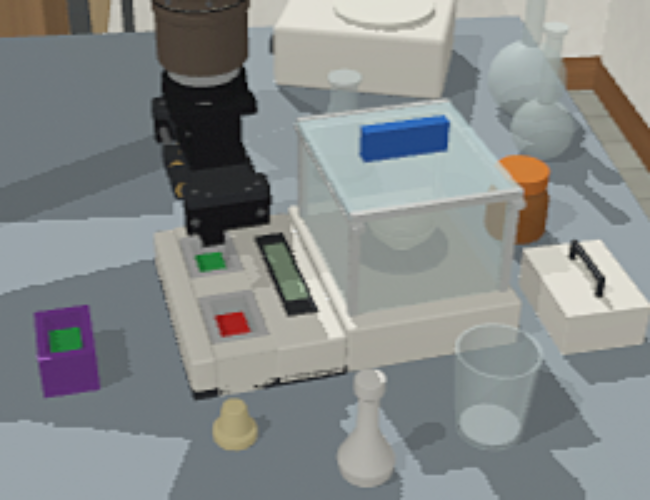

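The side view shows the lid covering the chamber, and the fingertips are centred over the green well (key at 282,242). I'm pressing slowly.

Call:
{"name": "jog_arm", "arguments": {"deltas": [[0,0,8,0],[0,0,18,0],[0,0,26,0],[0,0,30,0],[0,0,33,0],[0,0,35,0],[0,0,37,0],[0,0,39,0],[0,0,40,0],[0,0,41,0],[0,0,41,0],[0,0,41,0],[0,0,41,0]]}}

```text
t: 12.45
ee_pos: [0.4783, 0.1115, 0.0219]
orientation: [-0.002, 0.643, 0.766, 0.004]
contact_force: [-11.0, -0.8, 30.2]
width: 0.007
```

The TCP is at z = 21.9 mm with 30 N, so the key is at its bottom stop. I'm retracting straight up.

Call:
{"name": "jog_arm", "arguments": {"deltas": [[0,0,-3,0],[0,0,-8,0],[0,0,-16,0],[0,0,-26,0],[0,0,-40,0],[0,0,-65,0],[0,0,-95,0],[0,0,-125,0],[0,0,-155,0],[0,-10,-185,0],[0,-30,-205,0],[0,-50,-215,0],[0,-60,-220,0],[0,-60,-220,0],[0,-60,-220,0]]}}

```text
t: 14.32
ee_pos: [0.4191, 0.0995, 0.2414]
orientation: [-0.002, 0.643, 0.766, 0.003]
contact_force: [-0.6, 0.5, -0.3]
width: 0.006
```

```bash
python3 w.py w5; python3 - <<'E'
from h import *
a=np.load("side0.npz")["im"]
im,d,P,K,T=grab("side");save(np.ascontiguousarray(cv2.resize(im[120:320,180:440],None,fx=2.5,fy=2.5)),"side3")
im,d,P,K,T=grab("top");hsv=cv2.cvtColor(im,cv2.COLOR_RGB2HSV)
m=(cv2.inRange(hsv,(108,140,60),(125,255,255))>0)&(P[...,2]>.182)&(P[...,2]<.195)&(P[...,0]>.55)
print("bar top",m.sum(),cv2.minAreaRect((P[m][:,:2]*1000).astype(np.float32)) if m.sum() else "")
E
```

```text
14.375 [0.4191 0.0995 0.2413] yaw x 99.9 F [ 0.85 -0.03 -0.97] w 0.007
bar none
green 2540 world [0.4112 0.0568 0.0277] size [217.5  53.9] ang 38.4 tool delta mm [-42.3 -15.5 213.2] px 226.0 137.0
red 922 world [0.4963 0.0142 0.0278] size [25.2 46.7] ang 10.0 tool delta mm [-98.8  61.  212.8] px 187.0 229.0
bar top 202 ((656.2430419921875, 93.20497131347656), (79.53096771240234, 11.791345596313477), 9.575406074523926)
```

View pics/side3.png

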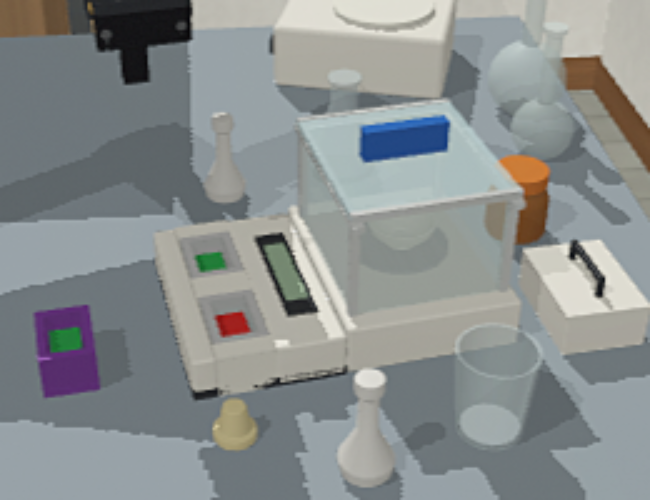

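The side view shows the lid shut, the arm clear, the green key back up at (210,261), and the other objects in place. The bar measures within 1 mm of its shut position, so I'm handing in.

```bash
python3 -c "
from rig import env
print(env.close_job())"
```

```text
the job is handed in; nothing more can be done
None
```

I shut the lid, then pressed the green tare key to its stop and let it come back up. The job is handed in at about 14.5 s of the 40 s; no verdict was reported.

- **Lid:** I pushed it about 66 mm with the closed fingers against the blue bar, without gripping. It met the end stop at about 15 N. The last top view put the bar at (0.656, 0.093), within about 1 mm of its shut position.
- **Tare key:** The fingertips went down to z = 21.9 mm, where full travel is 22 mm. They pressed with about 30 N, more than the 4 N needed and with about 11 N sideways, so they probably rubbed on the key or the well wall.
- **Last checks:** The side view showed the green key up, the red key never touched, and the dish, flasks, stopper and beaker where they stood. The robot was clear of everything. My last wrist-camera reading of the green key mixed in the purple look-alike, so the key being up rests mainly on the side view.

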